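Put the filled storage jars back in their graduated stand

ROBOT

A 7-joint arm with a two-finger parallel gripper is mounted at the origin on a cart in front of the work surface, level with it; the furniture and walls round the work are solid. World frame = base frame: x ahead of the robot, y to its left, z up, the work surface at z = 0. Lengths are in m, angles in rad, forces in N, time in s.
With the tool pointing down it reaches from about 0.425 to 0.925 m from the base axis. Payload 6.8 kg.
Tool frame: the origin (TCP) lies on the centre line of the jaws, within the pads' length; the fingertips stand ahead of it and the grasp point (between the pads) lies 11 mm behind it (r.tcp_to_tips is the z of the fingertips in the tool frame, in m); z points along the fingers, y is the line along which they close (so a half turn about z gives the same grasp; the last joint's range is limited). The gripper opens to 85 mm and grips with 20 to 120 N. Pads are 22 mm wide; open, the fingers measure 114 mm over their backs; the gripper's body (76 mm by 85 mm) begins 54 mm behind the grasp point. The pads swing forward as they close: fully open they stand 13 mm farther back than shut.
Start: joints at [-1.343, 0.477, 0.022, 1.555, -0.011, 1.109, -0.083], TCP at [0.222, 0.637, 0.204] pointing down, gripper open.
Joint ranges: [-2.96, 2.96], [-0.34, 2.1], [-1.41, 1.46], [0.24, 2.44], [-1.37, 4.51], [0.17, 1.92], [-2.96, 2.96]. Speed limits (rad/s): [2.39, 2.39, 3.14, 3.14, 3.14, 3.14, 3.14].

INTERFACE

Orientations are given as a rotation vector (axis times angle).
In Python, from bench import r, optics gives the robot as it stands.
- The arm moves only by the shell command python3 -m creep 'ROWS' [FORCE]. ROWS is a JSON object whose one key "rows" holds a list of rows, each a list of 7 numbers: the shift along the tool's x, y, z in units of 25 mm (1.0 is 25 mm), then the turn, a rotation vector about the tool's x, y, z in units of 8 degrees (1.0 is 8 degrees), then the finger opening in mm, from 0 to 85.4. A call has 1 to 10 rows; each row is the pose to reach, as a shift and turn from the pose commanded when the call began, along the tool's axes at that moment; what a row does not reach only later rows make up. A row lasts 1/8 s, in which the tool goes at most 62.5 mm and 10.7 degrees, less where a joint would pass 70% of its speed; a pose out of reach is approached as far as the arm can. A call with a gripper value outside its range is refused whole. The fingers move at their own pace and stop on an object; FORCE is the grip in N (left out, the last holds). Time passes only in rows, so rows that repeat a pose let the fingers close. It gives the time, the measured TCP pose, the force, the opening and the grip force at its end, in the units of the state.
- r.get_obs(): the state, without advancing time (a new reading comes with each control period).
- optics.grab_frame(name): name is "side" or "top"; returns a dict with "color" (480x640x3 uint8, blue, green, red), "K" (3x3 intrinsics, pixels), "R" (3x3) and "t" (3): a world point X has camera coordinates R X + t. Camera axes: x right, y down, z forward; pixel columns grow to the right and rows downward; lengths in m; the calibration is good to about 2 mm. A picture is of the moment at which its call begins. There is no depth.
- r.hand_in(): hands the job in; it is judged then, once.
The state is a dict: "clock": time; "joints": joint angles; "qvel": joint speeds; "tau": joint torques, N m; "tcp_pos": TCP position; "orientation": TCP orientation; "contact_force": force on the tool from outside, world axes, zero at the start; "moment": the same for the moment, N m; "grip_width": finger opening in m; "gripper_force": force on a finger pad.
Only numpy, scipy, OpenCV 4.12 (cv2) and the standard library are available. Lean on these libraries where they do the work, as an engineer would, in place of code of your own. Each camera call takes 0.05 s, during which the arm holds its last target. There are 200 camera calls.

TASK

The four lidded stoneware jars have been refilled on the chopping board. Put them back upright in their wooden stand in order of size, from the smallest at the small end to the largest at the big end, each settled fully down in the well made for it. Leave the espresso cup and the kitchen timer where they are.

Things in the scene. Friction and masses are not known exactly. Their poses are not given: they have to be found in the camera images.
- jar_small: the smallest of four round, straight-sided cream stoneware jars with flat dark-wood lids that stay on: 36 mm diameter, 58 mm tall in all; the top 15 mm is the lid and its seal, so grip the stoneware body below that. Origin at the centre of its underside, z up along its axis. Starts upright on the fixed 16 mm thick chopping board.
- jar_medium: the second smallest of four round, straight-sided cream stoneware jars with flat dark-wood lids that stay on: 44 mm diameter, 66 mm tall in all; the top 15 mm is the lid and its seal, so grip the stoneware body below that. Origin at the centre of its underside, z up along its axis. Starts upright on the fixed 16 mm thick chopping board.
- jar_large: the second largest of four round, straight-sided cream stoneware jars with flat dark-wood lids that stay on: 52 mm diameter, 74 mm tall in all; the top 15 mm is the lid and its seal, so grip the stoneware body below that. Origin at the centre of its underside, z up along its axis. Starts upright on the fixed 16 mm thick chopping board.
- jar_largest: the largest of four round, straight-sided cream stoneware jars with flat dark-wood lids that stay on: 60 mm diameter, 82 mm tall in all; the top 15 mm is the lid and its seal, so grip the stoneware body below that. Origin at the centre of its underside, z up along its axis. Starts upright on the fixed 16 mm thick chopping board.
- well_small (a point): floor centre of the well for the 36 mm jar, the smallest of four in a row, in order of size, in the fixed light-wood stand (109 x 303 x 24 mm). Well 41 mm across, 12 mm deep, mouth widened by a 5 mm chamfer that guides a jar in; mouths 6 mm apart. Floor 12 mm above worktop, 12 mm below the stand's top. x across the stand, y along the row to the larger wells, z up.
- well_medium (a point): floor centre of the well for the 44 mm jar, the second smallest of four in a row, in order of size, in the fixed light-wood stand (109 x 303 x 24 mm). Well 49 mm across, 12 mm deep, mouth widened by a 5 mm chamfer that guides a jar in; mouths 6 mm apart. Floor 12 mm above worktop, 12 mm below the stand's top. x across the stand, y along the row to the larger wells, z up.
- well_large (a point): floor centre of the well for the 52 mm jar, the second largest of four in a row, in order of size, in the fixed light-wood stand (109 x 303 x 24 mm). Well 57 mm across, 12 mm deep, mouth widened by a 5 mm chamfer that guides a jar in; mouths 6 mm apart. Floor 12 mm above worktop, 12 mm below the stand's top. x across the stand, y along the row to the larger wells, z up.
- well_largest (a point): floor centre of the well for the 60 mm jar, the largest of four in a row, in order of size, in the fixed light-wood stand (109 x 303 x 24 mm). Well 65 mm across, 12 mm deep, mouth widened by a 5 mm chamfer that guides a jar in; mouths 6 mm apart. Floor 12 mm above worktop, 12 mm below the stand's top. x across the stand, y along the row to the larger wells, z up.
- espresso_cup: small white espresso cup, 62 x 88 x 50 mm, standing loose on the worktop near the left end of the work; only to be left alone. Origin on its underside, near the middle of its footprint.
- timer: round white and green kitchen timer, 64 mm across and 50 mm tall, standing loose on the worktop between the board and the stand; only to be left alone. Origin at the centre of its underside. (Keep the arm clear of the wall cabinets over the back of the worktop: door fronts at x = 0.55, handles to x = 0.51, undersides 0.47 above the worktop.)

How it is judged:
By the outcome, as a careful person would: the job done as asked, in the order asked, and still so for the second after the job is handed in, with the robot touching nothing.
It also fails if it takes over 128 s, if anything falls off the work surface, if the arm or the gripper's body presses on something with over 40 N, if the wrist force passes 120 N, or if a joint passes its speed limit or range.

## Working session

There is one attempt and no reset: what is moved stays moved. The work goes in short steps, Python scripts to look and compute and a shell command to move; the robot and the scene stay as the last step left them, time stands still between calls to the robot, and variables do not carry over. Pictures are saved under pics/ and viewed, at most 14 in all, crops included, and the job is handed in when it is done.

```bash
mkdir -p pics; ls; python3 - <<'E'
from bench import r, optics
import cv2,numpy as np
for n in("top","side"):
    f=optics.grab_frame(n); cv2.imwrite(f"pics/{n}0.png",f["color"]); np.savez(f"{n}0.npz",**f)
    print(n,f["K"].tolist(),np.round(-f["R"].T@f["t"],3),f["R"].round(3).tolist())
o=r.get_obs(); print(o, r.tcp_to_tips)
E
```

```text
pics
top [[475.8424890947913, 0.0, 315.63764739844834], [0.0, 475.8424890947913, 243.6508761337644], [0.0, 0.0, 1.0]] [0.35  0.076 1.331] [[0.001, -1.0, 0.0], [-0.996, -0.001, -0.086], [0.086, 0.0, -0.996]]
side [[569.9663083467916, 0.0, 323.94198748017305], [0.0, 569.9663083467916, 232.22446239604545], [0.0, 0.0, 1.0]] [ 0.454 -1.142  0.565] [[1.0, 0.019, -0.008], [-0.0, -0.376, -0.927], [-0.021, 0.926, -0.376]]
{'clock': 0.1, 'joints': array([-1.34312293,  0.47772815,  0.02235711,  1.55632755, -0.01150316,
        1.10929739, -0.08310046]), 'qvel': array([ 0.00151248, -0.00139758,  0.00087892, -0.00207581, -0.00135522,
       -0.00012365,  0.00151803]), 'tau': array([ 5.14872809e-03, -5.97760320e+01,  1.61382247e+00, -2.81954652e+01,
        1.28083443e-02,  4.99956121e-03, -1.12702492e-05]), 'tcp_pos': array([0.22224573, 0.63676341, 0.20272664]), 'orientation': array([-5.24923346e-01, -3.09727353e+00,  2.55249709e-03]), 'contact_force': array([ 0.11844836, -0.23881687, -0.04864672]), 'moment': array([-0.01486636,  0.01054232,  0.00491826]), 'gripper_force': 0.0, 'grip_width': 0.08538288866966218} 0.008
```

View pics/top0.png

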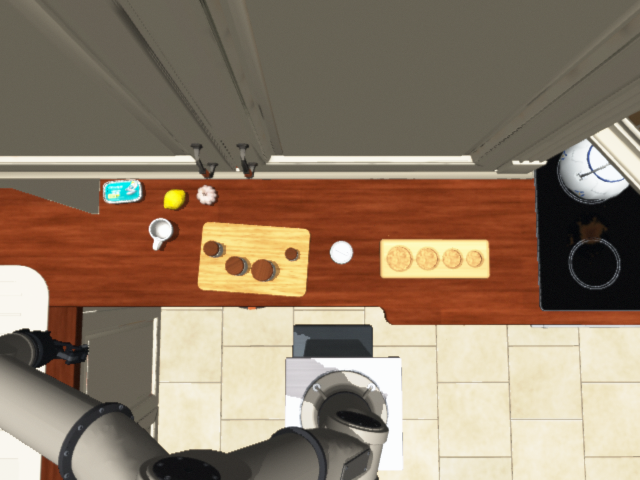

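View pics/side0.png

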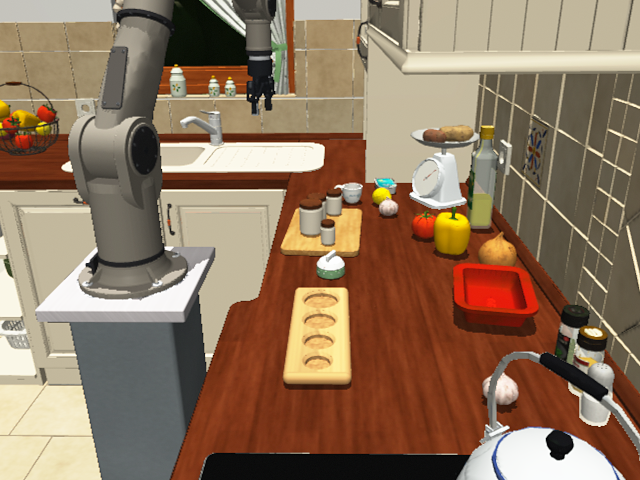

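The top view shows the lids at about (213,248), (235,266), (263,270) and (291,254). The wells run from (399,258), big, to (474,258), small. The cup is at (160,232) and the timer at (341,252). The side view confirms the stand's big end is nearest the timer.

```bash
python3 - <<'E'
import cv2,numpy as np
f=np.load("top0.npz")["color"]; g=np.load("side0.npz")["color"]
a=cv2.resize(f[215:305,190:320],None,fx=6,fy=6,interpolation=cv2.INTER_CUBIC)
cv2.imwrite("pics/crop1.png",a[:600,:790])
b=cv2.resize(f[230:290,370:500],None,fx=4,fy=4,interpolation=cv2.INTER_CUBIC)
c=cv2.resize(g[170:280,270:400],None,fx=3,fy=3,interpolation=cv2.INTER_CUBIC)
h=np.zeros((570,520,3),np.uint8);h[:240,:520]=b;h[240:570,:390]=c
cv2.imwrite("pics/crop2.png",h)
E
```

```text
(no output)
```

View pics/crop1.png

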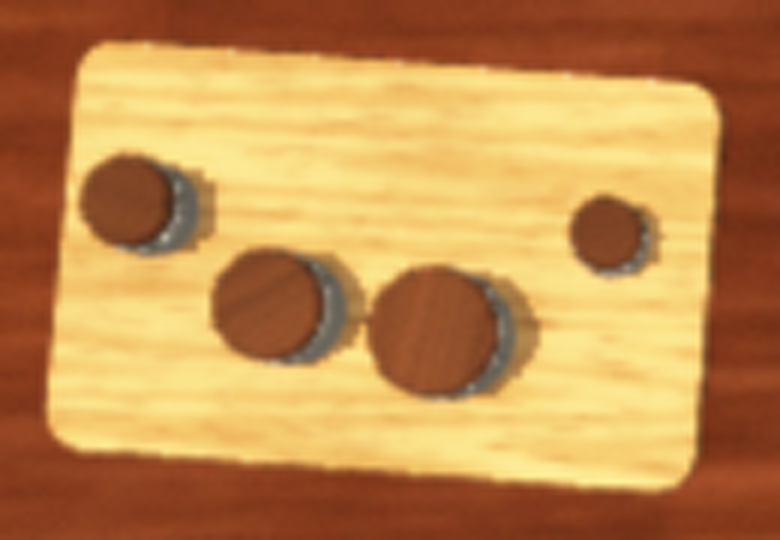

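View pics/crop2.png

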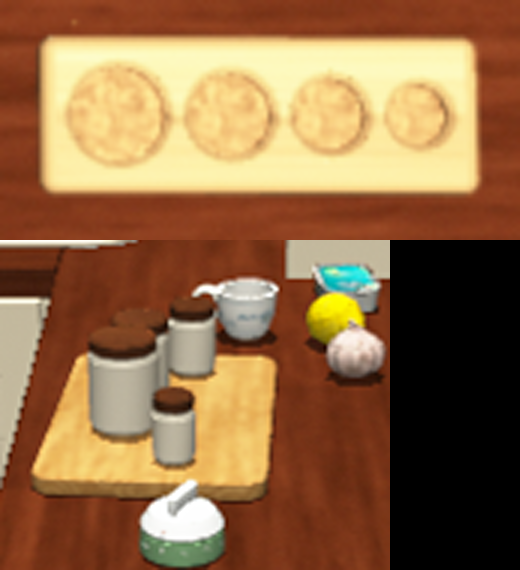

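Crop 1 shows medium at left, then large, largest, and small at right, all with clear brown lids. Crop 2 shows the four mouths in a row in the stand, and the jars partly overlapping in the side view.

```bash
cat > h.py <<'E'
import cv2,numpy as np
def ray(f,uv,z):
    d=f["R"].T@np.linalg.inv(f["K"])@np.array([*uv,1.0]); c=-f["R"].T@f["t"]
    return c+d*(z-c[2])/d[2]
def lids(f,box):   # brown blobs inside the box
    x0,x1,y0,y1=box; s=4
    a=cv2.resize(f["color"][y0:y1,x0:x1],None,fx=s,fy=s,interpolation=cv2.INTER_CUBIC)
    h=cv2.cvtColor(a,cv2.COLOR_BGR2HSV)
    m=((h[...,2]<140)&(h[...,1]>95)&((h[...,0]<12)|(h[...,0]>170))).astype(np.uint8)
    m=cv2.morphologyEx(m,cv2.MORPH_OPEN,np.ones((7,7),np.uint8))
    cs,_=cv2.findContours(m,cv2.RETR_EXTERNAL,cv2.CHAIN_APPROX_NONE)
    return [((c[:,0]+.5)/s-.5+[x0,y0]) for c in cs if cv2.contourArea(c)>800]
E
python3 - <<'E'
from h import *
f=np.load("top0.npz"); g=np.load("side0.npz")
hs=[('S',.074,36),('M',.082,44),('L',.090,52),('XL',.098,60)]
for c in lids(f,(198,310,222,298)):
    # ellipse through world points at candidate height
    print('px',cv2.minEnclosingCircle(c.astype(np.float32)))
    for n,z,d in hs:
        w=np.array([ray(f,p,z)[:2] for p in c]); (cc,r)=cv2.minEnclosingCircle((w*1000).astype(np.float32))
        A=cv2.contourArea((w*1000).astype(np.float32)); 
        print(n,np.round(cc,1),round(2*r,1),round(2*np.sqrt(A/np.pi),1),d)
print('side')
for c in lids(g,(285,365,180,255)): print(c.min(0),c.max(0),c.mean(0))
# stand
for n,q,b in(('top',f,(370,500,230,290)),('side',g,(275,360,280,390))):
    x0,x1,y0,y1=b;s=4
    a=cv2.resize(q["color"][y0:y1,x0:x1],None,fx=s,fy=s,interpolation=cv2.INTER_CUBIC)
    m=(a[...,1]>120).astype(np.uint8)
    c=max(cv2.findContours(m,cv2.RETR_EXTERNAL,cv2.CHAIN_APPROX_NONE)[0],key=cv2.contourArea)[:,0]
    p=(c+.5)/s-.5+[x0,y0]
    w=np.array([ray(q,u,.024)[:2]*1000 for u in p]).astype(np.float32)
    print(n,cv2.minAreaRect(w),p.min(0),p.max(0), cv2.boxPoints(cv2.minAreaRect(w)).round(1).tolist())
    # timer / cup skip
# board rows of grey levels along the stand centreline
print(f["color"][258,376:496].sum(1)//3)
print(f["color"][234:284,440].sum(1)//3)
E
```

```text
px ((244.0, 296.125), 13.682319641113281)
S [321.3 264.3] 71.8 27.9 36
M [321.5 263.1] 71.3 27.7 44
L [321.6 261.9] 70.9 27.6 52
XL [321.8 260.7] 70.4 27.4 60
px ((234.46368408203125, 265.01556396484375), 8.81541919708252)
S [402.2 290.5] 46.4 23.3 36
M [401.8 289.2] 46.1 23.1 44
L [401.5 287.8] 45.8 23.0 52
XL [401.2 286.4] 45.5 22.8 60
px ((290.9915466308594, 253.73251342773438), 5.706506729125977)
S [432.4 141.5] 30.3 28.3 36
M [431.9 141. ] 30.1 28.1 44
L [431.4 140.6] 29.9 28.0 52
XL [430.8 140.2] 29.7 27.8 60
px ((211.24330139160156, 248.11752319335938), 7.40125846862793)
S [446.9 352.8] 39.1 36.7 36
M [446.3 351. ] 38.9 36.5 44
L [445.7 349.3] 38.6 36.3 52
XL [445.1 347.5] 38.4 36.0 60
side
[321.125 219.125] [331.625 226.875] [326.67137097 222.88508065]
[284.625 179.625] [364.375 254.375] [333.23608108 203.77716216]
top ((423.8835754394531, -250.38731384277344), (300.8476867675781, 107.700439453125), 89.90453338623047) [379.875 238.625] [489.375 277.875] [[369.79998779296875, -400.70001220703125], [477.5, -400.8999938964844], [478.0, -100.0999984741211], [370.29998779296875, -
[... 285 characters left out ...]
258789]]
[ 79  78  77  83 141 185 207 215 214 211 190 176 184 184 178 186 198 205
 204 203 201 191 191 197 195 194 192 191 188 192 197 199 202 195 161 154
 176 205 217 212 185 179 179 189 200 206 202 203 201 190 193 198 195 192
 192 190 189 194 197 201 197 141 169 194 219 222 202 181 191 203 205 202
 202 199 190 193 198 195 192 192 189 188 194 193 156 157 179 203 216 214
 190 201 205 201 202 198 190 194 198 195 191 191 189 188 185 123 165 183
 208 216 214 208 194 115  71  65  67  66  63  67]
[ 70  71  75  73  82 146 194 214 225 229 229 229 230 231 229 229 229 229
 227 229 228 224 224 224 219 208 203 209 215 217 217 219 217 215 216 221
 222 221 222 223 222 218 209 185 103  77  77  79  79  76]
```

```bash
python3 - <<'E'
s=open('h.py').read().split("    h=cv2")[0]+'''    b,g,r_=[a[...,i].astype(float) for i in range(3)]
    m=((r_<170)&(g<.68*r_)&(r_-b>25)).astype(np.uint8)
    m=cv2.morphologyEx(m,cv2.MORPH_OPEN,np.ones((9,9),np.uint8))
    cs,_=cv2.findContours(m,cv2.RETR_EXTERNAL,cv2.CHAIN_APPROX_NONE)
    return [((c[:,0]+.5)/s-.5+[x0,y0]) for c in cs if cv2.contourArea(c)>800]
'''
open('h.py','w').write(s)
E
python3 - <<'E'
from h import *
f=np.load("top0.npz"); g=np.load("side0.npz")
print(f["color"][248,204:224].tolist()); print(f["color"][270,250:284].tolist())
hs=[('S',.074,36),('M',.082,44),('L',.090,52),('XL',.098,60)]
for c in lids(f,(201,308,228,290)):
    e=cv2.fitEllipse(c.astype(np.float32)); print('px',np.round(e[0],2),np.round(e[1],2))
    for n,z,d in hs: 
        p=ray(f,e[0],z)*1000; k=np.mean(e[1])*(1331-z*1000)/475.8
        if abs(k-d)<5: print(n,p.round(1),round(k,1),d)
print('side')
for c in lids(g,(285,365,180,255)):
    if c[:,0].min()>286: print(c.min(0),c.max(0),cv2.fitEllipse(c.astype(np.float32)))
print([ (u,ray(f,(u,258),.024)[1].round(4)) for u in (383,414,440.5,464.5,485)])
print("near edge z0",ray(f,(379.9,258),0),"front edge z0",ray(f,(440,277.9),0), ray(f,(440,238.6),.024))
# wells in both views: chamfer/floor texture differs from bright land (blue/red ratio)
for n,q,b in(('top',f,(381,489,240,276)),):
    x0,x1,y0,y1=b;s=4
    a=cv2.resize(q["color"][y0:y1,x0:x1],None,fx=s,fy=s,interpolation=cv2.INTER_CUBIC).astype(float)
    ra=a[...,0]/a[...,2]
    print(np.round(ra[18*4,::8],2).tolist())
    m=((ra<.60)|(a[...,2]<225)).astype(np.uint8)
    cs=[c for c in cv2.findContours(m,cv2.RETR_EXTERNAL,cv2.CHAIN_APPROX_NONE)[0] if cv2.contourArea(c)>1000]
    for c in cs:
        e=cv2.fitEllipse(((c[:,0]+.5)/s-.5+[x0,y0]).astype(np.float32)); print(np.round(e[0],2),np.round(e[1],2),ray(q,e[0],.024).round(4),np.array(e[1])*1307/475.8)
E
```

```text
[[43, 79, 140], [41, 73, 136], [39, 72, 132], [39, 71, 131], [39, 71, 130], [39, 70, 129], [37, 69, 127], [38, 68, 126], [35, 66, 124], [37, 66, 124], [38, 69, 125], [36, 68, 124], [36, 66, 121], [27, 51, 94], [32, 48, 76], [74, 88, 100], [85, 96, 101], [87, 95, 99], [85, 100, 109], [80, 126, 164]]
[[98, 183, 235], [57, 110, 167], [45, 83, 147], [39, 76, 142], [44, 79, 144], [42, 80, 146], [43, 82, 150], [44, 83, 154], [46, 85, 156], [46, 84, 154], [46, 82, 150], [45, 82, 150], [45, 83, 151], [43, 79, 147], [46, 82, 150], [41, 78, 146], [44, 79, 145], [43, 79, 145], [43, 78, 143], [41, 74, 135], [37, 70, 129], [39, 72, 132], [48, 71, 118], [106, 121, 137], [96, 108, 115], [83, 107, 126], [76, 127, 166], [74, 130, 173], [74, 132, 176], [79, 144, 189], [121, 206, 244], [132, 221, 249], [133, 222, 250], [136, 226, 251]]
px [261.67 269.83] [20.85 21.14]
L [389.2 216.8  90. ] 54.8 52
px [234.13 265.27] [17.86 18.05]
M [401.4 290.1  82. ] 47.1 44
px [290.69 253.33] [11.5  11.59]
px [210.69 248.06] [14.52 14.89]
S [447.2 354.3  74. ] 38.9 36
side
[321.375 218.625] [333.875 226.875] ((327.38
[... 250 characters left out ...]
[ 0.4254505  -0.10366803  0.        ] front edge z0 [ 0.37001432 -0.27073631  0.        ] [ 0.47782552 -0.26682952  0.024     ]
[0.52, 0.63, 0.63, 0.51, 0.49, 0.48, 0.56, 0.55, 0.52, 0.53, 0.52, 0.5, 0.49, 0.53, 0.54, 0.46, 0.57, 0.66, 0.5, 0.49, 0.56, 0.55, 0.52, 0.53, 0.51, 0.5, 0.5, 0.54, 0.49, 0.55, 0.72, 0.54, 0.55, 0.55, 0.54, 0.52, 0.53, 0.51, 0.48, 0.52, 0.47, 0.57, 0.68, 0.54, 0.55, 0.55, 0.52, 0.53, 0.51, 0.49, 0.45, 0.51, 0.66, 0.62]
[474.76 258.86] [17.94 18.9 ] [ 0.4219 -0.3612  0.024 ] [49.28786359 51.90850473]
[421.15 258.54] [24.67 83.97] [ 0.4227 -0.2138  0.024 ] [ 67.77740949 230.66156295]
[434.44 258.29] [ 42.07 128.7 ] [ 0.4234 -0.2504  0.024 ] [115.55355012 353.52695229]
```

```bash
cat >> h.py <<'E'
from scipy.spatial.transform import Rotation as Ro
W=dict(S=(.4235,-.361),M=(.4235,-.300),L=(.4235,-.231),XL=(.4235,-.154))
Rt=Ro.from_matrix(np.array([[0,1,0],[1,0,0],[0,0,-1.]]))   # tool y = world x, down
def go(*pts):
    from bench import r
    o=r.get_obs(); R0=Ro.from_rotvec(o["orientation"])
    print('t',round(o["clock"],2),'tcp',o["tcp_pos"].round(4),'w',round(o["grip_width"],4),'F',o["contact_force"].round(1),'turn',((R0.inv()*Rt).as_rotvec(degrees=True)/8).round(2))
    for p in pts: print(p,(R0.inv().apply(np.array(p)-o["tcp_pos"])/.025).round(2))
E
python3 - <<'E'
from h import *
f=np.load("top0.npz"); g=np.load("side0.npz")
cs=sorted(lids(f,(201,308,228,290)),key=cv2.contourArea if 0 else lambda c:np.ptp(c[:,0]))
J={}
for c,n,z in zip(cs,('S','M','L','XL'),(.074,.082,.090,.098)):
    e=cv2.fitEllipse(c.astype(np.float32)); p=ray(f,e[0],z); J[n]=p
    q=g["K"]@(g["R"]@p+g["t"]); print(n,p.round(4),np.mean(e[1])*(f["R"]@p+f["t"])[2]/f["K"][0,0],'side px',(q/q[2])[:2].round(1))
p=J['S']
go((p[0],p[1],.2),(p[0],p[1],.039))
E
```

```text
S [0.4334 0.1423 0.074 ] 0.03055274078776427 side px [327.5 220.9]
M [0.4466 0.3525 0.082 ] 0.038707925398799886 side px [333.3 190.8]
L [0.4011 0.2887 0.09  ] 0.04681154310395214 side px [315.9 195.4]
XL [0.389  0.2159 0.098 ] 0.05433687166191124 side px [310.1 201.5]
t 0.1 tcp [0.2222 0.6368 0.2027] w 0.0854 F [ 0.1 -0.2 -0. ] turn [-0.01  0.01  8.85]
(np.float64(0.4334298839477766), np.float64(0.14228910634968706), 0.2) [-14.49 -15.89   0.14]
(np.float64(0.4334298839477766), np.float64(0.14228910634968706), 0.039) [-14.49 -15.88   6.58]
```

```bash
python3 -m creep '{"rows":[[-14.5,-15.9,0.1,0,0,8.85,85],[-14.5,-15.9,0.1,0,0,8.85,85],[-14.5,-15.9,0.1,0,0,8.85,85],[-14.5,-15.9,0.1,0,0,8.85,85],[-14.5,-15.9,0.1,0,0,8.85,85],[-14.5,-15.9,0.1,0,0,8.85,85],[-14.5,-15.9,0.1,0,0,8.85,85],[-14.5,-15.9,0.1,0,0,8.85,85],[-14.5,-15.9,0.1,0,0,8.85,85],[-14.5,-15.9,0.1,0,0,8.85,85]]}' 40; python3 -c "
from h import *
go((.4334,.1423,.2),(.4334,.1423,.039))"
```

```text
clock: 1.35
tcp_pos: [0.4343, 0.1394, 0.201]
orientation: [2.229, 2.214, -0.001]
contact_force: [0.1, 0.8, -0.5]
grip_width: 0.0849
gripper_force: 0.0
t 1.35 tcp [0.4343 0.1394 0.201 ] w 0.0849 F [ 0.1  0.8 -0.5] turn [-0.    0.   -0.05]
(0.4334, 0.1423, 0.2) [ 0.11 -0.04  0.04]
(0.4334, 0.1423, 0.039) [ 0.12 -0.04  6.48]
```

```bash
python3 -m creep '{"rows":[[0,0,1.5,0,0,0,85],[0,0,3.5,0,0,0,85],[0,0,5,0,0,0,85],[0,0,6,0,0,0,85],[0,0,6.45,0,0,0,85],[0,0,6.45,0,0,0,85]]}'; python3 -c "
from h import *
from bench import optics
go((.4334,.1423,.039))
cv2.imwrite('pics/a1.png',cv2.resize(optics.grab_frame('side')['color'][150:290,270:410],None,fx=4,fy=4))"
```

```text
clock: 2.1
tcp_pos: [0.4332, 0.143, 0.0395]
orientation: [-2.221, -2.221, 0.002]
contact_force: [0.3, 0.0, 0.2]
grip_width: 0.085
gripper_force: 0.0
t 2.1 tcp [0.4332 0.143  0.0395] w 0.085 F [0.3 0.  0.2] turn [-0.01  0.    0.  ]
(0.4334, 0.1423, 0.039) [-0.03  0.01  0.02]
```

View pics/a1.png

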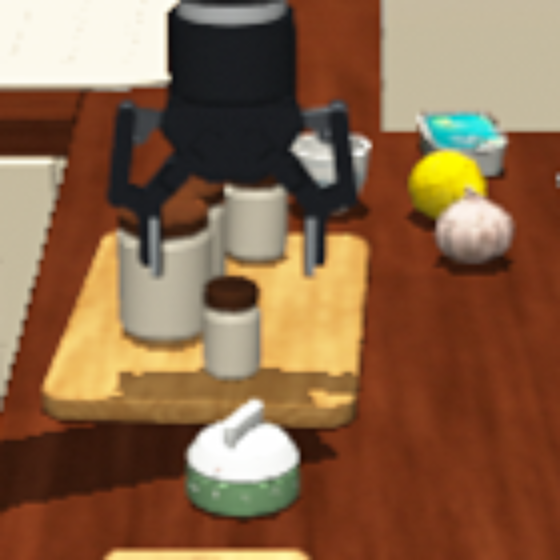

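```bash
python3 - <<'E'
from h import *
from bench import optics,r
f={n:optics.grab_frame(n) for n in("side","top")}
for n in f:
  q=f[n]
  for P in ((.4334,.1423,.016),(.4334,.1423,.074),(.433,.143,.0395),(.476,.143,.045),(.391,.143,.045),(.476,.143,.075)):
    p=q["K"]@(q["R"]@np.array(P)+q["t"]); p=p[:2]/p[2]; print(n,P,p.round(1),((p-[270,150])*4).round() if n=='side' else '')
o=r.get_obs(); print(o["tcp_pos"],o["clock"])
a=np.hstack([cv2.resize(f["side"]["color"][160:280,290:380],None,fx=4,fy=4),cv2.resize(f["top"]["color"][200:320,240:340],None,fx=4,fy=4)])
cv2.imwrite("pics/a2.png",a)
E
```

```text
side (0.4334, 0.1423, 0.016) [327.6 243. ] [230. 372.]
side (0.4334, 0.1423, 0.074) [327.4 220.9] [230. 283.]
side (0.433, 0.143, 0.0395) [327.4 234. ] [229. 336.]
side (0.476, 0.143, 0.045) [345.  231.9] [300. 328.]
side (0.391, 0.143, 0.045) [310.1 231.9] [160. 328.]
side (0.476, 0.143, 0.075) [345.1 220.4] [300. 281.]
top (0.4334, 0.1423, 0.016) [291.8 254.7] 
top (0.4334, 0.1423, 0.074) [290.7 253.3] 
top (0.433, 0.143, 0.0395) [291.1 254.3] 
top (0.476, 0.143, 0.045) [291.1 238.4] 
top (0.391, 0.143, 0.045) [290.9 269.7] 
top (0.476, 0.143, 0.075) [290.5 237.3] 
[0.43437875 0.14315693 0.04075242] 2.25
```

View pics/a2.png

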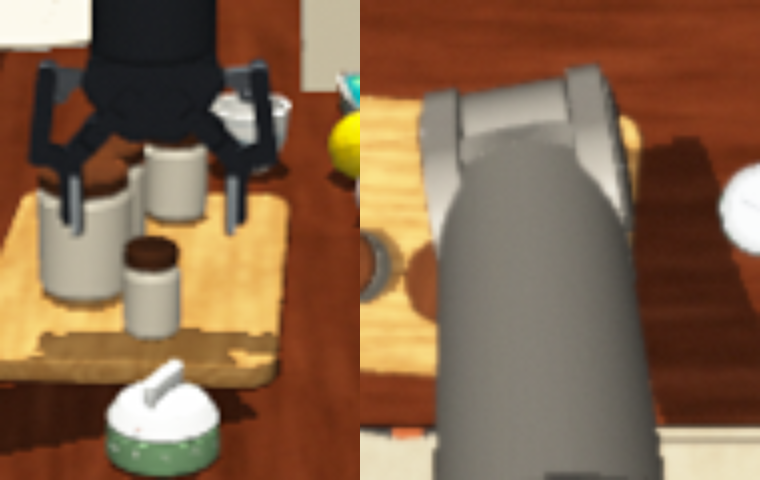

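Tips appear near (308,218) and (348,218) in the side image, roughly 14 px above the projection of the reported TCP, so the gripper seems higher than reported. I'll check this against the first image and a lower step before closing.

```bash
python3 - <<'E'
from h import *
from bench import r
q=np.load("side0.npz")
for P in ((.2222,.6368,.2027),(.2222,.6368,.208),(.2222,.6368,.24),(.2222-.014,.6368-.04,.208),(.2222+.014,.6368+.04,.208)):
    p=q["K"]@(q["R"]@np.array(P)+q["t"]); print(P,(p[:2]/p[2]).round(1))
a=q["color"][60:130,230:290]; cv2.imwrite("pics/a3.png",cv2.resize(a,None,fx=6,fy=6,interpolation=cv2.INTER_NEAREST))
o=r.get_obs(); print(o["joints"].round(4), o["contact_force"],o["tau"].round(1))
E
```

```text
(0.2222, 0.6368, 0.2027) [262.1 126.3]
(0.2222, 0.6368, 0.208) [262.  124.6]
(0.2222, 0.6368, 0.24) [261.5 114.4]
(0.2082, 0.5968, 0.208) [255.9 127.2]
(0.23620000000000002, 0.6768000000000001, 0.208) [267.8 122.1]
[-0.7907  0.3947  0.4048  2.219  -0.2837  0.5735 -0.1747] [-0.37160372  0.92938512  0.61999809] [ -0.  -38.8   4.7 -16.3   0.    0.   -0. ]
```

View pics/a3.png

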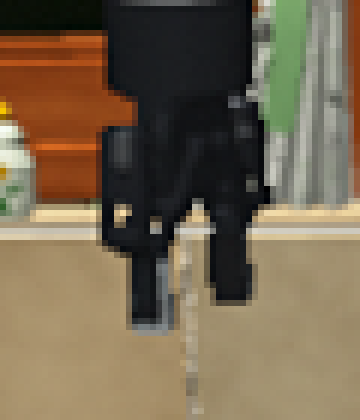

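The first image shows tips at (255,115) and (269,110), also about 12 px (37 mm) above the reported position. The offset is constant, so the real fingertips stand about 37 mm higher than the state says. I'll lower in steps and verify by image.

```bash
python3 -m creep '{"rows":[[0,0,0.4,0,0,0,85],[0,0,0.8,0,0,0,85],[0,0,0.8,0,0,0,85],[0,0,0.8,0,0,0,85]]}'; cat >> h.py <<'E'
def tips(f,y,rows=None):  # lowest dark/grey finger pixels left/right of the jar, as z at the plane y
    pass
def yplane(f,uv,y):
    d=f["R"].T@np.linalg.inv(f["K"])@np.array([*uv,1.0]); c=-f["R"].T@f["t"]
    return c+d*(y-c[1])/d[1]
E
python3 - <<'E'
from h import *
from bench import optics
f=optics.grab_frame('side'); go()
cv2.imwrite('pics/a4.png',cv2.resize(f['color'][160:260,280:380],None,fx=6,fy=6,interpolation=cv2.INTER_CUBIC))
print(yplane(f,(308,218),.132),yplane(f,(348.5,218),.132))
E
```

```text
clock: 2.75
tcp_pos: [0.4336, 0.1424, 0.0197]
orientation: [-2.222, -2.22, 0.001]
contact_force: [0.6, 0.3, 0.6]
grip_width: 0.0852
gripper_force: 0.0
t 2.8 tcp [0.4338 0.1425 0.0199] w 0.0852 F [-0.7  0.1  0.5] turn [ 0.    0.   -0.01]
[0.3871372  0.132      0.08527169] [0.48386556 0.132      0.08519365]
```

View pics/a4.png

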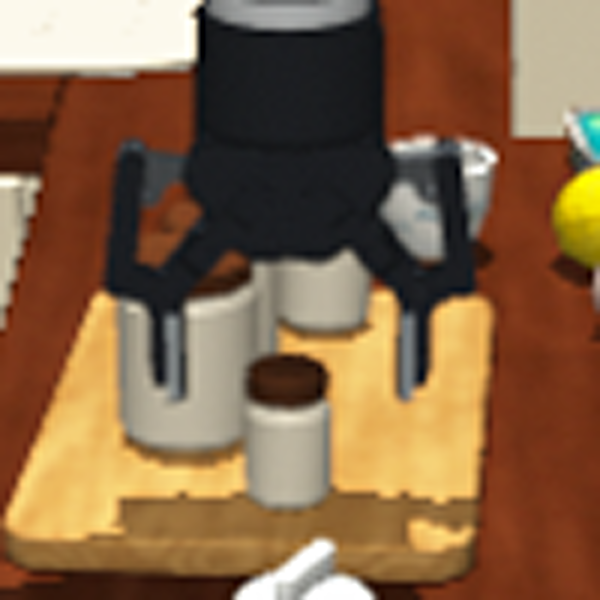

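Tips are now at (308,226) and (349,226), i.e. z≈0.060 where the report implies 0.025. The state's height therefore reads 35 mm low, and I'll allow for that. Lower 18 mm more and close.

```bash
python3 -m creep '{"rows":[[0,0,0.4,0,0,0,85],[0,0,0.7,0,0,0,85],[0,0,0.7,0,0,0,60],[0,0,0.7,0,0,0,40],[0,0,0.7,0,0,0,25],[0,0,0.7,0,0,0,25],[0,0,0.7,0,0,0,25],[0,0,0.7,0,0,0,25]]}' 40
python3 - <<'E'
from h import *
from bench import optics
f=optics.grab_frame('side'); go()
cv2.imwrite('pics/a5.png',cv2.resize(f['color'][160:260,280:380],None,fx=4,fy=4,interpolation=cv2.INTER_CUBIC))
E
```

```text
clock: 3.8
tcp_pos: [0.4338, 0.1426, 0.0027]
orientation: [-2.222, -2.22, -0.001]
contact_force: [-0.9, -0.5, 6.3]
grip_width: 0.0346
gripper_force: 39.7
t 3.85 tcp [0.4338 0.1426 0.0027] w 0.0347 F [-1.7 -0.6  6.4] turn [ 0.   -0.   -0.01]
```

View pics/a5.png

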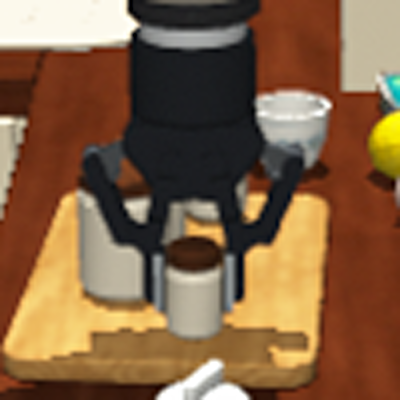

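```bash
python3 -m creep '{"rows":[[0,0,-1.5,0,0,0,25],[0,0,-3,0,0,0,25],[0,0,-4,0,0,0,25],[-1,0,-4,0,0,0,25],[-2.6,0,-4,0,0,0,25],[-4.4,-0.1,-4,0,0,0,25],[-6.2,-0.1,-4,0,0,0,25],[-8,-0.2,-4,0,0,0,25],[-9.8,-0.3,-4,0,0,0,25],[-11,-0.3,-4,0,0,0,25]]}' 50
python3 -m creep '{"rows":[[-1.8,0,0,0,0,0,25],[-3.6,0,0,0,0,0,25],[-5.4,0,0,0,0,0,25],[-7.2,-0.1,0,0,0,0,25],[-8.5,-0.1,0,0,0,0,25],[-9.15,-0.1,0,0,0,0,25],[-9.15,-0.1,0,0,0,0,25],[-9.15,-0.1,0,0,0,0,25]]}'
python3 - <<'E'
from h import *
from bench import optics
f=optics.grab_frame('side'); go((*W['S'],.1),(*W['S'],.0))
cv2.imwrite('pics/a6.png',cv2.resize(f['color'][210:400,250:390],None,fx=3,fy=3,interpolation=cv2.INTER_CUBIC))
t=optics.grab_frame('top'); cv2.imwrite('pics/a6t.png',t['color'])
E
```

```text
clock: 5.1
tcp_pos: [0.4254, -0.1345, 0.1023]
orientation: [2.224, 2.218, -0.0]
contact_force: [0.2, 0.6, -0.5]
grip_width: 0.0345
gripper_force: 50.0
clock: 6.1
tcp_pos: [0.4236, -0.3594, 0.102]
orientation: [-2.219, -2.221, -0.001]
contact_force: [-0.4, 1.0, -1.5]
grip_width: 0.0343
gripper_force: 50.0
t 6.15 tcp [ 0.4237 -0.3593  0.1021] w 0.0344 F [-0.6  0.7 -0.4] turn [-0.   -0.01  0.01]
(0.4235, -0.361, 0.1) [-0.07 -0.01  0.08]
(0.4235, -0.361, 0.0) [-0.07 -0.01  4.08]
```

View pics/a6.png

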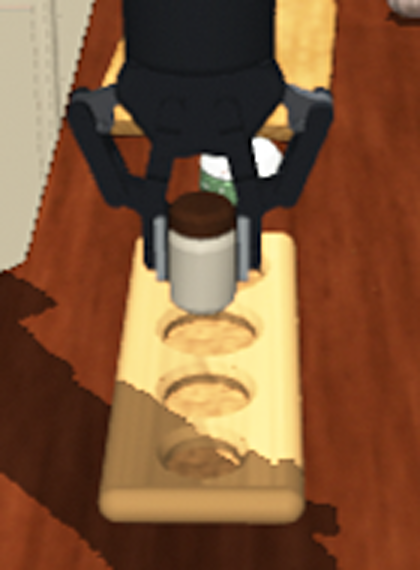

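The jar is held upright at crop column 203, in line with the small well (203,460). I'll check its projected height against the image.

```bash
python3 - <<'E'
from h import *
q=np.load("side0.npz")
for P in ((.4235,-.361,.116),(.4235,-.361,.174),(.4235,-.361,.024),(.4235,-.361,.012)):
    p=q["K"]@(q["R"]@np.array(P)+q["t"]); print(P,(((p[:2]/p[2])-[250,210])*3).round(1))
E
```

```text
(0.4235, -0.361, 0.116) [199.8 301.8]
(0.4235, -0.361, 0.174) [198.4 202.3]
(0.4235, -0.361, 0.024) [202.  450.2]
(0.4235, -0.361, 0.012) [202.3 468.8]
```

```bash
python3 -m creep '{"rows":[[-0.07,0,1,0,0,0,25],[-0.07,0,2.2,0,0,0,25],[-0.07,0,3.2,0,0,0,25],[-0.07,0,3.5,0,0,0,25],[-0.07,0,3.7,0,0,0,25],[-0.07,0,3.9,0,0,0,25],[-0.07,0,4,0,0,0,25],[-0.07,0,4.1,0,0,0,25],[-0.07,0,4.1,0,0,0,25]]}'

```

```text
clock: 7.32
tcp_pos: [0.4233, -0.3629, -0.0002]
orientation: [-2.222, -2.221, -0.0]
contact_force: [0.1, 1.0, -1.6]
grip_width: 0.0342
gripper_force: 50.0
```

```bash
python3 -m creep '{"rows":[[0,0,0,0,0,0,50],[0,0,0,0,0,0,85],[0,0,0,0,0,0,85],[0,0,0,0,0,0,85],[0,0,-1,0,0,0,85],[0,0,-2.5,0,0,0,85],[0,0,-4,0,0,0,85],[2,0,-4,0,0,0,85],[4,0.1,-4,0,0,0,85],[6,0.2,-4,0,0,0,85]]}'
python3 -m creep '{"rows":[[2.3,0.1,0,0,0,0,85],[4.6,0.2,0,0,0,0,85],[6.9,0.3,0,0,0,0,85],[9.2,0.3,0,0,0,0,85],[11.5,0.4,0,0,0,0,85],[13.8,0.5,0,0,0,0,85],[16.1,0.6,0,0,0,0,85],[18.4,0.6,0,0,0,0,85],[20.7,0.7,0,0,0,0,85],[22.4,0.72,0,0,0,0,85]]}'
python3 -m creep '{"rows":[[0,0,0,0,0,0,85],[0,0,0,0,0,0,85],[0,0,0,0,0,0,85]]}'
python3 - <<'E'
from h import *
from bench import optics
f=optics.grab_frame('side'); go((.4466,.3525,.1),(.4466,.3525,.006))
cv2.imwrite('pics/a7.png',np.vstack([cv2.resize(f['color'][140:250,270:410],None,fx=3,fy=3,interpolation=cv2.INTER_CUBIC)[:330,:330],cv2.resize(f['color'][290:380,260:370],None,fx=3,fy=3,interpolation=cv2.INTER_CUBIC)[:270]]))
E
```

```text
clock: 8.57
tcp_pos: [0.4284, -0.2115, 0.1]
orientation: [2.223, 2.22, 0.001]
contact_force: [1.0, -0.1, 0.1]
grip_width: 0.0852
gripper_force: 0.0
clock: 9.82
tcp_pos: [0.4464, 0.35, 0.0999]
orientation: [-2.22, -2.223, -0.001]
contact_force: [0.2, -1.3, 1.1]
grip_width: 0.0851
gripper_force: 0.0
clock: 10.2
tcp_pos: [0.4471, 0.3453, 0.0999]
orientation: [2.225, 2.218, -0.001]
contact_force: [0.1, 0.2, 0.3]
grip_width: 0.085
gripper_force: 0.0
t 10.25 tcp [0.4471 0.3455 0.0999] w 0.0852 F [-0.2  0.4  0. ] turn [-0.    0.   -0.02]
(0.4466, 0.3525, 0.1) [ 0.28 -0.02 -0.  ]
(0.4466, 0.3525, 0.006) [ 0.28 -0.02  3.76]
```

View pics/a7.png

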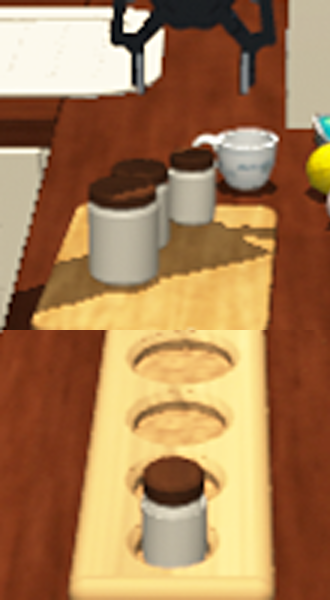

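The small jar stands in its well (crop (175,510)), and the open gripper hovers over the medium jar. Now descend and grip it.

```bash
python3 -m creep '{"rows":[[0.28,0,0.5,0,0,0,85],[0.28,0,1.5,0,0,0,85],[0.28,0,2.6,0,0,0,85],[0.28,0,3.4,0,0,0,85],[0.28,0,3.75,0,0,0,85],[0.28,0,3.75,0,0,0,60],[0.28,0,3.75,0,0,0,33],[0.28,0,3.75,0,0,0,33],[0.28,0,3.75,0,0,0,33],[0.28,0,3.75,0,0,0,33]]}' 50
python3 -m creep '{"rows":[[0,0,0,0,0,0,33],[0,0,-1,0,0,0,33],[0,0,-2.5,0,0,0,33],[0,0,-4,0,0,0,33],[0,0,-5,0,0,0,33],[0,0,-5,0,0,0,33]]}'
python3 -c "
from h import *
go((*W['M'],.13),(*W['M'],.0))"
```

```text
clock: 11.5
tcp_pos: [0.4474, 0.3546, 0.0073]
orientation: [-2.222, -2.22, -0.003]
contact_force: [-0.4, -1.3, 7.0]
grip_width: 0.0428
gripper_force: 50.9
clock: 12.25
tcp_pos: [0.4478, 0.355, 0.1329]
orientation: [-2.222, -2.22, -0.007]
contact_force: [-0.1, 0.6, -4.1]
grip_width: 0.0425
gripper_force: 51.8
t 12.25 tcp [0.4478 0.355  0.1329] w 0.0425 F [-0.1  0.6 -4.1] turn [ 0.02 -0.02 -0.  ]
(0.4235, -0.3, 0.13) [-26.2   -0.95   0.03]
(0.4235, -0.3, 0.0) [-26.22  -0.97   5.23]
```

```bash
python3 -m creep '{"rows":[[-1.2,0,0,0,0,0,33],[-3,-0.1,0,0,0,0,33],[-4.8,-0.2,0,0,0,0,33],[-6.6,-0.2,0,0,0,0,33],[-8.4,-0.3,0,0,0,0,33],[-10.2,-0.4,0,0,0,0,33],[-12,-0.5,0,0,0,0,33],[-13.8,-0.5,0,0,0,0,33],[-15.6,-0.6,0,0,0,0,33],[-17,-0.6,0,0,0,0,33]]}'
python3 -m creep '{"rows":[[-1.8,-0.1,0,0,0,0,33],[-3.6,-0.2,0,0,0,0,33],[-5.4,-0.3,0,0,0,0,33],[-7.2,-0.3,0,0,0,0,33],[-8.5,-0.35,0,0,0,0,33],[-9.1,-0.37,0,0,0,0,33],[-9.1,-0.37,1,0,0,0,33],[-9.1,-0.37,1,0,0,0,33]]}'
python3 -c "
from h import *
go((.4235,-.298,.1),(.4235,-.298,.0045))"
```

```text
clock: 13.5
tcp_pos: [0.43, -0.0727, 0.13]
orientation: [-2.223, -2.219, 0.002]
contact_force: [0.8, 0.5, -2.7]
grip_width: 0.0428
gripper_force: 51.7
clock: 14.5
tcp_pos: [0.4205, -0.2965, 0.1041]
orientation: [-2.218, -2.218, 0.002]
contact_force: [0.3, 0.6, -2.9]
grip_width: 0.0427
gripper_force: 51.6
t 14.5 tcp [ 0.4205 -0.2965  0.1041] w 0.0427 F [ 0.3  0.6 -2.9] turn [-0.03 -0.02  0.  ]
(0.4235, -0.298, 0.1) [-0.06  0.12  0.16]
(0.4235, -0.298, 0.0045) [-0.07  0.14  3.98]
```

```bash
python3 -m creep '{"rows":[[-0.07,0.12,1,0,0,0,33],[-0.07,0.12,2.1,0,0,0,33],[-0.07,0.12,2.9,0,0,0,33],[-0.07,0.12,3.3,0,0,0,33],[-0.07,0.12,3.6,0,0,0,33],[-0.07,0.12,3.8,0,0,0,33],[-0.07,0.12,3.95,0,0,0,33],[-0.07,0.12,3.98,0,0,0,33]]}'
python3 - <<'E'
from h import *
from bench import optics
f=optics.grab_frame('side'); go()
cv2.imwrite('pics/a8.png',cv2.resize(f['color'][240:390,260:380],None,fx=4,fy=4,interpolation=cv2.INTER_CUBIC))
E
```

```text
clock: 15.5
tcp_pos: [0.4251, -0.3002, 0.0066]
orientation: [-2.222, -2.22, -0.0]
contact_force: [-0.2, 0.2, -2.2]
grip_width: 0.0424
gripper_force: 51.8
t 15.55 tcp [ 0.4251 -0.3002  0.0066] w 0.0423 F [-0.2  0.3 -3.4] turn [-0.   -0.   -0.01]
```

View pics/a8.png

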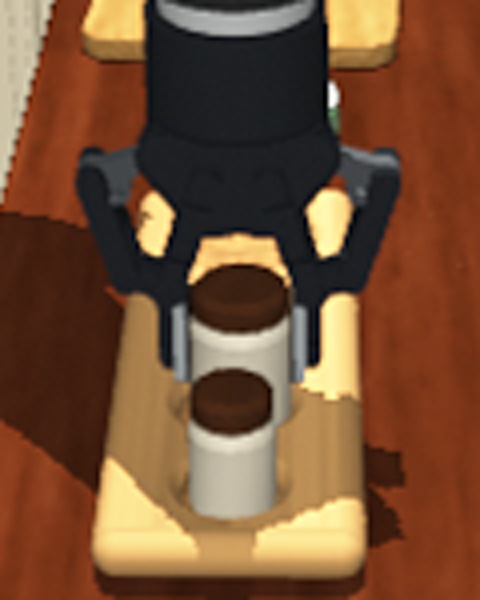

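The medium jar is in its well, column-centred on the stand, and about 3 mm above the floor. Release it, then on to the large jar.

```bash
python3 -m creep '{"rows":[[0,0,0.08,0,0,0,33],[0,0,0.08,0,0,0,60],[0,0,0.08,0,0,0,85],[0,0,0.08,0,0,0,85],[0,0,0.08,0,0,0,85],[0,0,-1,0,0,0,85],[0,0,-2.5,0,0,0,85],[0,0,-4,0,0,0,85],[2,-0.1,-4,0,0,0,85],[4,-0.2,-4,0,0,0,85]]}'
python3 -m creep '{"rows":[[2.2,-0.1,0,0,0,0,85],[4.4,-0.2,0,0,0,0,85],[6.6,-0.3,0,0,0,0,85],[8.8,-0.4,0,0,0,0,85],[11,-0.4,0,0,0,0,85],[13.2,-0.5,0,0,0,0,85],[15.4,-0.6,0,0,0,0,85],[17.6,-0.7,0,0,0,0,85],[19,-0.76,0,0,0,0,85],[19.5,-0.76,0,0,0,0,85]]}'
python3 -m creep '{"rows":[[0,0,0,0,0,0,85],[0,0,0,0,0,0,85],[0,0,0,0,0,0,85]]}'
python3 -c "
from h import *
go((.4011,.2887,.1),(.4011,.2887,.009))"
```

```text
clock: 16.8
tcp_pos: [0.4205, -0.1995, 0.1071]
orientation: [2.223, 2.218, 0.002]
contact_force: [0.2, 2.1, 0.0]
grip_width: 0.0852
gripper_force: 0.0
clock: 18.05
tcp_pos: [0.4011, 0.2896, 0.1066]
orientation: [-2.218, -2.224, -0.001]
contact_force: [-0.7, -0.8, -1.1]
grip_width: 0.0849
gripper_force: 0.0
clock: 18.42
tcp_pos: [0.4018, 0.2858, 0.1067]
orientation: [-2.225, -2.218, 0.0]
contact_force: [-0.4, 0.4, -0.1]
grip_width: 0.0849
gripper_force: 0.0
t 18.43 tcp [0.4018 0.2858 0.1067] w 0.0849 F [-0.4  0.4 -0.1] turn [-0.    0.   -0.02]
(0.4011, 0.2887, 0.1) [ 0.11 -0.03  0.27]
(0.4011, 0.2887, 0.009) [ 0.12 -0.03  3.91]
```

```bash
python3 -m creep '{"rows":[[0.08,0,0.5,0,0,0,85],[0.08,0,1.5,0,0,0,85],[0.08,0,2.6,0,0,0,85],[0.08,0,3.5,0,0,0,85],[0.08,0,3.9,0,0,0,85],[0.08,0,3.9,0,0,0,60],[0.08,0,3.9,0,0,0,41],[0.08,0,3.9,0,0,0,41],[0.08,0,3.9,0,0,0,41],[0.08,0,3.9,0,0,0,41]]}' 60
python3 -m creep '{"rows":[[0,0,0,0,0,0,41],[0,0,-1,0,0,0,41],[0,0,-2.5,0,0,0,41],[0,0,-4,0,0,0,41],[0,0,-4.8,0,0,0,41],[0,0,-4.8,0,0,0,41]]}'
python3 -c "
from h import *
go((*W['L'],.13))"
```

```text
clock: 19.68
tcp_pos: [0.4019, 0.2896, 0.01]
orientation: [-2.222, -2.22, -0.002]
contact_force: [-1.9, -1.3, 6.9]
grip_width: 0.0506
gripper_force: 63.1
clock: 20.42
tcp_pos: [0.4022, 0.2903, 0.1304]
orientation: [-2.221, -2.22, -0.006]
contact_force: [0.0, -0.1, -2.9]
grip_width: 0.0502
gripper_force: 63.6
t 20.43 tcp [0.4022 0.2903 0.1304] w 0.0502 F [ 0.  -0.1 -2.9] turn [ 0.01 -0.02 -0.  ]
(0.4235, -0.231, 0.13) [-20.85   0.86  -0.05]
```

```bash
python3 -m creep '{"rows":[[-1.2,0,0,0,0,0,41],[-3,0.1,0,0,0,0,41],[-4.8,0.2,0,0,0,0,41],[-6.6,0.2,0,0,0,0,41],[-8.4,0.3,0,0,0,0,41],[-10.2,0.4,0,0,0,0,41],[-12,0.5,0,0,0,0,41],[-13.8,0.6,0,0,0,0,41],[-15.6,0.7,0,0,0,0,41],[-17,0.75,0,0,0,0,41]]}'
python3 -m creep '{"rows":[[-1.6,0.1,0,0,0,0,41],[-2.9,0.1,0,0,0,0,41],[-3.6,0.12,0,0,0,0,41],[-3.8,0.12,0.5,0,0,0,41],[-3.8,0.12,1,0,0,0,41],[-3.8,0.12,1,0,0,0,41],[-3.8,0.12,1,0,0,0,41]]}'
python3 -c "
from h import *
go((.4235,-.230,.007))"
```

```text
clock: 21.68
tcp_pos: [0.4181, -0.138, 0.1281]
orientation: [-2.224, -2.217, 0.002]
contact_force: [0.3, 0.7, -2.0]
grip_width: 0.0503
gripper_force: 63.5
clock: 22.55
tcp_pos: [0.4229, -0.23, 0.1038]
orientation: [-2.221, -2.221, 0.0]
contact_force: [0.7, 0.4, -2.2]
grip_width: 0.0502
gripper_force: 63.4
t 22.55 tcp [ 0.4229 -0.23    0.1038] w 0.0502 F [ 0.7  0.4 -2.2] turn [-0. -0.  0.]
(0.4235, -0.23, 0.007) [-0.    0.03  3.87]
```

```bash
python3 -m creep '{"rows":[[0,0.03,1,0,0,0,41],[0,0.03,2.1,0,0,0,41],[0,0.03,2.9,0,0,0,41],[0,0.03,3.3,0,0,0,41],[0,0.03,3.6,0,0,0,41],[0,0.03,3.8,0,0,0,41],[0,0.03,3.87,0,0,0,41],[0,0.03,3.9,0,0,0,41]]}'
python3 - <<'E'
from h import *
from bench import optics
f=optics.grab_frame('side'); go()
cv2.imwrite('pics/a9.png',cv2.resize(f['color'][220:390,260:380],None,fx=3.5,fy=3.5,interpolation=cv2.INTER_CUBIC))
E
```

```text
clock: 23.55
tcp_pos: [0.4239, -0.2307, 0.0068]
orientation: [2.222, 2.22, 0.001]
contact_force: [0.8, 0.5, -3.3]
grip_width: 0.0501
gripper_force: 63.5
t 23.6 tcp [ 0.4239 -0.2308  0.0068] w 0.0502 F [ 0.4  0.9 -3.4] turn [ 0.    0.   -0.01]
```

View pics/a9.png

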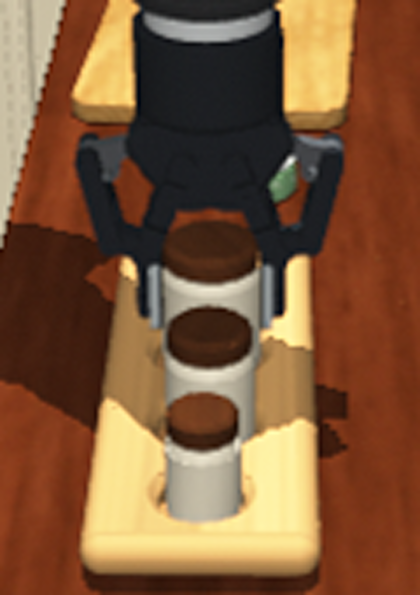

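The large jar is in its well, in line with the other two. Release it and fetch the largest.

```bash
python3 -m creep '{"rows":[[0,0,0,0,0,0,60],[0,0,0,0,0,0,85],[0,0,0,0,0,0,85],[0,0,0,0,0,0,85],[0,0,-1,0,0,0,85],[0,0,-2.5,0,0,0,85],[0,0,-4,0,0,0,85],[0,0,-4.4,0,0,0,85],[1.5,-0.1,-4.4,0,0,0,85],[3.5,-0.3,-4.4,0,0,0,85]]}'
python3 -m creep '{"rows":[[2,-0.2,0,0,0,0,85],[4,-0.3,0,0,0,0,85],[6,-0.5,0,0,0,0,85],[8,-0.7,0,0,0,0,85],[10,-0.8,0,0,0,0,85],[12,-1,0,0,0,0,85],[13.5,-1.1,0,0,0,0,85],[14.4,-1.1,0,0,0,0,85],[14.4,-1.1,0,0,0,0,85],[14.4,-1.1,0,0,0,0,85]]}'
python3 -m creep '{"rows":[[0,0,0,0,0,0,85],[0,0,0,0,0,0,85],[0,0,0,0,0,0,85]]}'
python3 -c "
from h import *
go((.389,.2159,.011))"
```

```text
clock: 24.85
tcp_pos: [0.4161, -0.1429, 0.1163]
orientation: [2.224, 2.218, -0.0]
contact_force: [1.3, -0.6, -0.3]
grip_width: 0.085
gripper_force: 0.0
clock: 26.1
tcp_pos: [0.389, 0.2151, 0.1163]
orientation: [2.224, 2.218, -0.002]
contact_force: [-0.1, -0.2, -0.6]
grip_width: 0.0851
gripper_force: 0.0
clock: 26.48
tcp_pos: [0.3891, 0.2164, 0.1167]
orientation: [-2.223, -2.22, -0.0]
contact_force: [-0.1, 0.0, 0.1]
grip_width: 0.0847
gripper_force: 0.0
t 26.48 tcp [0.3891 0.2164 0.1167] w 0.0847 F [-0.1  0.   0.1] turn [-0.   -0.   -0.01]
(0.389, 0.2159, 0.011) [-0.02 -0.    4.23]
```

```bash
python3 -m creep '{"rows":[[0,0,0.5,0,0,0,85],[0,0,1.5,0,0,0,85],[0,0,2.6,0,0,0,85],[0,0,3.6,0,0,0,85],[0,0,4.2,0,0,0,85],[0,0,4.2,0,0,0,85],[0,0,4.2,0,0,0,49],[0,0,4.2,0,0,0,49],[0,0,4.2,0,0,0,49],[0,0,4.2,0,0,0,49]]}' 70
python3 -m creep '{"rows":[[0,0,0,0,0,0,49],[0,0,-1,0,0,0,49],[0,0,-2.5,0,0,0,49],[0,0,-4,0,0,0,49],[0,0,-4.2,0,0,0,49],[0,0,-4.2,0,0,0,49]]}'
python3 -c "
from h import *
go((*W['XL'],.115))"
```

```text
clock: 27.72
tcp_pos: [0.3894, 0.2173, 0.0126]
orientation: [-2.222, -2.22, -0.003]
contact_force: [-0.8, -0.4, 4.6]
grip_width: 0.058
gripper_force: 74.4
clock: 28.48
tcp_pos: [0.3883, 0.217, 0.1163]
orientation: [-2.221, -2.221, -0.0]
contact_force: [-0.2, -0.9, -4.4]
grip_width: 0.0581
gripper_force: 77.3
t 28.48 tcp [0.3883 0.217  0.1163] w 0.0581 F [-0.2 -0.9 -4.4] turn [-0.   -0.01  0.  ]
(0.4235, -0.154, 0.115) [-14.84   1.41   0.04]
```

```bash
python3 -m creep '{"rows":[[-1.2,0.1,0,0,0,0,49],[-3,0.3,0,0,0,0,49],[-4.8,0.5,0,0,0,0,49],[-6.6,0.6,0,0,0,0,49],[-8.4,0.8,0,0,0,0,49],[-10.2,1,0,0,0,0,49],[-12,1.2,0,0,0,0,49],[-13.8,1.3,0,0,0,0,49],[-14.8,1.41,0,0,0,0,49],[-14.8,1.41,0,0,0,0,49]]}'
python3 -m creep '{"rows":[[0,0,0,0,0,0,49],[0,0,0.5,0,0,0,49],[0,0,0.5,0,0,0,49],[0,0,0.5,0,0,0,49]]}'
python3 -c "
from h import *
go((.4235,-.153,.0096))"
```

```text
clock: 29.72
tcp_pos: [0.4227, -0.1552, 0.1154]
orientation: [-2.226, -2.216, 0.004]
contact_force: [-0.4, -0.1, -5.4]
grip_width: 0.0586
gripper_force: 77.1
clock: 30.22
tcp_pos: [0.4239, -0.1528, 0.1039]
orientation: [-2.221, -2.221, 0.001]
contact_force: [0.7, -0.2, -3.5]
grip_width: 0.0583
gripper_force: 77.0
t 30.23 tcp [ 0.4239 -0.1528  0.1039] w 0.0583 F [ 0.7 -0.2 -3.5] turn [-0. -0.  0.]
(0.4235, -0.153, 0.0096) [-0.01 -0.01  3.77]
```

```bash
python3 -m creep '{"rows":[[0,0,1,0,0,0,49],[0,0,2.1,0,0,0,49],[0,0,2.9,0,0,0,49],[0,0,3.3,0,0,0,49],[0,0,3.6,0,0,0,49],[0,0,3.75,0,0,0,49],[0,0,3.8,0,0,0,49],[0,0,3.8,0,0,0,49]]}'

```

```text
clock: 31.22
tcp_pos: [0.4243, -0.1532, 0.0094]
orientation: [2.222, 2.221, 0.001]
contact_force: [0.7, -0.2, -4.1]
grip_width: 0.0582
gripper_force: 77.1
```

```bash
python3 -m creep '{"rows":[[0,0,0,0,0,0,70],[0,0,0,0,0,0,85],[0,0,0,0,0,0,85],[0,0,0,0,0,0,85],[0,0,-1,0,0,0,85],[0,0,-2.5,0,0,0,85],[0,0,-4.2,0,0,0,85],[0,0,-5,0,0,0,85],[1.5,0,-5,0,0,0,85],[3.5,0,-5,0,0,0,85]]}'
python3 -m creep '{"rows":[[2,0,0,0,0,0,85],[4,0,0,0,0,0,85],[6,0,0,0,0,0,85],[8,0,0,0,0,0,85],[10,0,0,0,0,0,85],[12,0,0,0,0,0,85],[14,0,0,0,0,0,85],[15,0,0,0,0,0,85],[15,0,0,0,0,0,85],[15,0,0,0,0,0,85]]}'
python3 - <<'E'
from h import *
from bench import optics
go()
f=optics.grab_frame('top'); g=optics.grab_frame('side')
for c in lids(f,(384,487,242,275)):
    e=cv2.fitEllipse(c.astype(np.float32))
    print(np.round(e[0],1),[ray(f,e[0],z).round(4).tolist() for z in(.070,.078,.086,.094)])
for n,z in zip(('S','M','L','XL'),(.070,.078,.086,.094)):
    for zz in (z,z+.006):
        p=g["K"]@(g["R"]@np.array((*W[n],zz))+g["t"]); print(n,zz,'side',(p[:2]/p[2]).round(1),(((p[:2]/p[2])-[270,240])*4).round())
a=np.hstack([cv2.resize(g['color'][240:390,270:370],None,fx=4,fy=4,interpolation=cv2.INTER_CUBIC),cv2.resize(f['color'][220:300,300:400],None,fx=4,fy=4)[:,:0].reshape(320,0,3) if 0 else np.zeros((600,1,3),np.uint8)])
cv2.imwrite('pics/b1.png',a)
q=np.load('top0.npz')['color'].astype(int);d=np.abs(f['color'].astype(int)-q).sum(2)
print('timer diff',d[235:270,325:358].mean(),'cup diff',d[212:255,145:178].mean())
E
```

```text
clock: 32.48
tcp_pos: [0.4243, -0.0655, 0.1346]
orientation: [2.225, 2.217, 0.002]
contact_force: [1.0, 0.4, 0.3]
grip_width: 0.085
gripper_force: 0.0
clock: 33.72
tcp_pos: [0.4245, 0.3071, 0.134]
orientation: [2.225, 2.218, -0.002]
contact_force: [-0.1, -1.4, 0.3]
grip_width: 0.085
gripper_force: 0.0
t 33.73 tcp [0.4245 0.3071 0.134 ] w 0.085 F [-0.1 -1.4  0.3] turn [-0.    0.01 -0.02]
[480.4 257.1] [[0.4241, -0.3609, 0.07], [0.4236, -0.3581, 0.078], [0.4231, -0.3553, 0.086], [0.4227, -0.3526, 0.094]]
[458.1 256.4] [[0.4258, -0.3017, 0.07], [0.4253, -0.2993, 0.078], [0.4249, -0.2969, 0.086], [0.4244, -0.2945, 0.094]]
[432.2 256.7] [[0.4252, -0.2329, 0.07], [0.4247, -0.231, 0.078], [0.4242, -0.229, 0.086], [0.4237, -0.227, 0.094]]
[403.6 256.3] [[0.4261, -0.1572, 0.07], [0.4256, -0.1557, 0.078], [0.4251, -0.1542, 0.086], [0.4247, -0.1527, 0.094]]
S 0.07 side [317.  335.8] [188. 383.]
S 0.07600000000000001 side [316.9 332.6] [188. 370.]
M 0.078 side [318.  312.1] [192. 288.]
M 0.084 side [318. 309.] [192. 276.]
L 0.086 side [319.1 288.8] [196. 195.]
L 0.092 side [319.  285.8] [196. 183.]
XL 0.094 side [320.1 266.3] [201. 105.]
XL 0.1 side [320.1 263.5] [200.  94.]
timer diff 12.069264069264069 cup diff 158.48343904157858
```

View pics/b1.png

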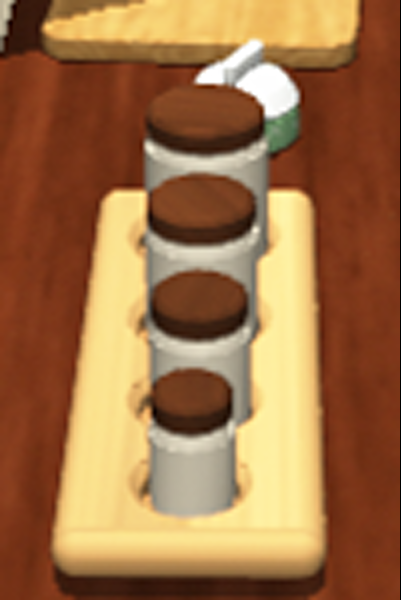

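All four jars stand level in their wells in size order. The lids triangulate to within about 2 mm of the well centres at the seated heights. In the side crop the lid tops, at rows 112, 200, 295 and 390, match a fully seated prediction. The timer has not moved, and the arm never came near the cup.

```bash
python3 -m creep '{"rows":[[0,0,0,0,0,0,85],[0,0,0,0,0,0,85],[0,0,0,0,0,0,85],[0,0,0,0,0,0,85]]}'; python3 -c "
from bench import r
print(r.hand_in())"
```

```text
clock: 34.33
tcp_pos: [0.4243, 0.3093, 0.1341]
orientation: [-2.222, -2.221, 0.0]
contact_force: [-0.3, 0.3, -0.8]
grip_width: 0.0849
gripper_force: 0.0
the job is handed in; nothing more can be done
None
```

I handed the job in at 34 s: all four jars stand upright and, by both camera views, fully settled in their own wells, smallest to largest. The timer is where it was, and the arm never went near the cup, though the arm hid the cup in the last top picture, so that is not image-checked.

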